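# Load the hardness tester's carrier tray in rack order

### The arm

A 6-joint arm with a two-finger parallel gripper is mounted at the origin on the work surface. World frame = base frame: x ahead of the robot, y to its left, z up, the work surface at z = 0. Lengths are in m, angles in degrees, forces in N, time in s.
With the tool pointing down it reaches from about 0.4 to 0.825 m from the base axis. Payload 7 kg.
Tool frame: the origin (TCP) lies on the centre line of the jaws, within the pads' length; the fingertips stand 14 mm ahead of it and the grasp point (between the pads) lies 5 mm behind it; z points along the fingers, x is the direction in which the jaws open and shut, and the axes are right-handed (so a half turn about z gives the same grasp; the last joint's range is limited). The gripper opens to 88 mm and grips with 3 to 60 N. Pads are 19 mm wide; open, the fingers measure 130 mm over their backs; the gripper's body (78 mm by 193 mm) begins 47 mm behind the grasp point.
Start: joints at [-56.431, 20.546, 0.682, 0, -70.136, -16.507], TCP at [0.198, -0.645, 0.241] pointing down, gripper open.
Joint ranges: [-176.03, 176.03], [-82.01, 121.73], [-58.28, 71.71], [-173.87, 95.51], [-174.79, -0.11], [-173.66, 173.66]. Speed limits (degrees/s): [136.94, 136.94, 172.46, 180, 180, 180].

### API

Orientations are given as [roll, pitch, yaw] about the fixed x, y, z axes, in that order (R = Rz(yaw) Ry(pitch) Rx(roll)).
In Python, from plant import * gives the robot as it stands.
- The arm moves only by the shell command python3 -m handwheel 'ROWS' [OPENING]. ROWS is JSON, a list of rows, each a list of 2 entries, a list of its own where there are three numbers: the shift along the tool's x, y, z each as a share of 0.2 m, from -1 to 1, then the turn, a rotation vector about the tool's x, y, z each as a share of 360 degrees, from -1 to 1. In form: [[[tx, ty, tz], [ax, ay, az]], ...]. A call has 1 to 5 rows; each row is the pose to reach, as a shift and turn from the pose commanded when the call began, along the tool's axes at that moment, turning the shorter way round; what a row does not reach only later rows make up. A row lasts 1/12 s, in which the tool goes at most 41.7 mm and 7.16 degrees, less where a joint would pass 70% of its speed; a pose out of reach is approached as far as the arm can. A call with a number of a shift or a turn outside -1 to 1 is refused whole. A call with a gripper value outside its range is refused whole. OPENING is the closure, from -1 (fully open) to 1 (shut), set as the call begins (- or left out, the last holds). The fingers move at their own pace and stop on an object; the grip force is fixed at half the most. Time passes only in rows, so rows that repeat a pose let the fingers close. It gives the time, the measured TCP pose, the force and the opening at its end, in the units of the state.
- get_obs(): the state, without advancing time (a new reading comes with each control period).
- snapshot(name): name is "scene" or "top" or "wrist"; returns a dict with "color" (420x560x3 uint8, red, green, blue), "z_map" (420x560 float32, m along the optical axis (not along the pixel's ray), 0 where there is no reading), "intrinsics" (3x3 intrinsics, pixels), "distortion" ([k1, k2, p1, p2, k3] as OpenCV has them; the pictures are not rectified), "rvec" (rotation vector, rad) and "tvec" (3), from world to camera coordinates, as OpenCV has them. Camera axes: x right, y down, z forward; pixel columns grow to the right and rows downward; lengths in m; the calibration is good to about 2 mm. A picture is of the moment at which its call begins.
- close_job(): hands the job in, once; it reports no verdict.
The state is a dict: "clock": time; "joint_pos": joint angles; "qvel": joint speeds; "tau": joint torques, N m; "tool_pos": TCP position; "orientation": TCP orientation; "force": force on the tool from outside, world axes, zero at the start; "moment": the same for the moment, N m; "opening": finger opening in m.
Only numpy, scipy, OpenCV 4.12 (cv2) and the standard library are available. Lean on these libraries where they do the work, as an engineer would, in place of code of your own. Each camera call takes 0.05 s, during which the arm holds its last target. There are 200 camera calls.

### The job

Load the four mounted specimens from the wooden rack into the metal carrier tray for the hardness tester, one to a bay and in the same order as they stand in the rack: the one next to the rack's black index pin goes into the bay next to the tray's black index pin, and so on to the far end. Set each one down gently, without dropping it, flat on the floor of its bay and near its middle, polished face up; the cups stay in the rack.

Things in the scene. Friction and masses are not known exactly. Their poses are not given: they have to be found in the camera images.
- small_round: Mounted metal specimen, to be moved: round mount 25.4 mm across; its section is a plain solid disc of 13 mm. Black resin, 28 mm tall, 20 to 95 g, with the polished steel section in its top face. Origin: centre of the underside, z up. It stands loose in its own storage cup, in which the lowest 6 mm of it are sunk; 22 mm stick out.
- mid_round: Mounted metal specimen, to be moved: round mount 31.8 mm across; its section is a ring (cut tube) of 21 mm. Black resin, 28 mm tall, 20 to 95 g, with the polished steel section in its top face. Origin: centre of the underside, z up. It stands loose in its own storage cup, in which the lowest 6 mm of it are sunk; 22 mm stick out.
- large_round: Mounted metal specimen, to be moved: round mount 38.1 mm across; its section is T-shaped. Black resin, 28 mm tall, 20 to 95 g, with the polished steel section in its top face. Origin: centre of the underside, z up. It stands loose in its own storage cup, in which the lowest 6 mm of it are sunk; 22 mm stick out.
- square: Mounted metal specimen, to be moved: square mount 30 x 30 mm, sides along the axes of its body and parallel to the rack at the start; its section is a 17 mm square. Black resin, 28 mm tall, 20 to 95 g, with the polished steel section in its top face. Origin: centre of the underside, z up. It stands loose in its own storage cup, in which the lowest 6 mm of it are sunk; 22 mm stick out.
- cup_small_round: Shallow grey storage cup of the small_round mount (round, 34.4 mm outside, 9 mm high, inner floor 3 mm above its underside, 2 mm play all round), fixed on the rack, where it stays. Origin: centre of its underside. Which cup stands at which of the rack's four places changes from start to start.
- cup_mid_round: Shallow grey storage cup of the mid_round mount (round, 40.8 mm outside, 9 mm high, inner floor 3 mm above its underside, 2 mm play all round), fixed on the rack, where it stays. Origin: centre of its underside. Which cup stands at which of the rack's four places changes from start to start.
- cup_large_round: Shallow grey storage cup of the large_round mount (round, 47.1 mm outside, 9 mm high, inner floor 3 mm above its underside, 2 mm play all round), fixed on the rack, where it stays. Origin: centre of its underside. Which cup stands at which of the rack's four places changes from start to start.
- cup_square: Shallow grey storage cup of the square mount (square, 39 x 39 mm outside, 9 mm high, inner floor 3 mm above its underside, 2 mm play all round), fixed on the rack, where it stays. Origin: centre of its underside. Which cup stands at which of the rack's four places changes from start to start.
- rack: Pale wooden specimen rack, fixed: board 66 (x) by 266 mm (y), top 12 mm above the bench. Cups stand in a row along its y axis at y = +87, +29, -29, -87 mm, x = 0. Upright black index pin (12 mm thick, top 34 mm above the bench) at the +y end, y = +133 mm: place 1 is at y = +87, place 4 at -87. Origin: on the bench below the row's middle; z up.
- tray: Metal carrier tray, fixed: 62 (x) by 264 mm (y). Four bays in a row along its y axis, centres y = +87, +29, -29, -87 mm, x = 0. Bay floor 54 x 54 mm, 8 mm above the bench, between walls 4 mm thick rising 5 mm over it. Upright black index pin (12 mm thick, top 30 mm above the bench) at the +y end, y = +133 mm: bay 1 is at y = +87, bay 4 at -87. Origin: on the bench below the row's middle; z up.
Not all that is in view belongs to the job. Leave any green or red look-alike of the small_round alone.

How it is judged (in metres and radians):
At the end, for the whole second after the job is handed in: Each specimen stands upright (0.08 rad), at rest, in the tray bay with the same number from the tray's pin as its cup has from the rack's pin; centre within 16 mm of the bay's middle along and across the tray, underside within 3 mm of the bay floor, nothing held (((y of cup_small_round in the frame of rack between 0.075 and 0.099 m and y of small_round in the frame of tray between 0.071 and 0.103 m) or (y of cup_small_round in the frame of rack between 0.017 and 0.041 m and y of small_round in the frame of tray between 0.013 and 0.045 m) or (y of cup_small_round in the frame of rack between -0.041 and -0.017 m and y of small_round in the frame of tray between -0.045 and -0.013 m) or (y of cup_small_round in the frame of rack between -0.099 and -0.075 m and y of small_round in the frame of tray between -0.103 and -0.071 m)) and x of small_round in the frame of tray between -0.016 and 0.016 m and z of small_round in the frame of tray between 0.005 and 0.011 m and angle between each of small_round, mid_round, large_round, square's own z axis and vertical below 0.08 rad and linear speed of each of small_round, mid_round, large_round, square below 0.02 m/s and angular speed of each of small_round, mid_round, large_round, square below 0.2 rad/s and ((y of cup_mid_round in the frame of rack between 0.075 and 0.099 m and y of mid_round in the frame of tray between 0.071 and 0.103 m) or (y of cup_mid_round in the frame of rack between 0.017 and 0.041 m and y of mid_round in the frame of tray between 0.013 and 0.045 m) or (y of cup_mid_round in the frame of rack between -0.041 and -0.017 m and y of mid_round in the frame of tray between -0.045 and -0.013 m) or (y of cup_mid_round in the frame of rack between -0.099 and -0.075 m and y of mid_round in the frame of tray between -0.103 and -0.071 m)) and x of mid_round in the frame of tray between -0.016 and 0.016 m and z of mid_round in the frame of tray between 0.005 and 0.011 m and ((y of cup_large_round in the frame of rack between 0.075 and 0.099 m and y of large_round in the frame of tray between 0.071 and 0.103 m) or (y of cup_large_round in the frame of rack between 0.017 and 0.041 m and y of large_round in the frame of tray between 0.013 and 0.045 m) or (y of cup_large_round in the frame of rack between -0.041 and -0.017 m and y of large_round in the frame of tray between -0.045 and -0.013 m) or (y of cup_large_round in the frame of rack between -0.099 and -0.075 m and y of large_round in the frame of tray between -0.103 and -0.071 m)) and x of large_round in the frame of tray between -0.016 and 0.016 m and z of large_round in the frame of tray between 0.005 and 0.011 m and ((y of cup_square in the frame of rack between 0.075 and 0.099 m and y of square in the frame of tray between 0.071 and 0.103 m) or (y of cup_square in the frame of rack between 0.017 and 0.041 m and y of square in the frame of tray between 0.013 and 0.045 m) or (y of cup_square in the frame of rack between -0.041 and -0.017 m and y of square in the frame of tray between -0.045 and -0.013 m) or (y of cup_square in the frame of rack between -0.099 and -0.075 m and y of square in the frame of tray between -0.103 and -0.071 m)) and x of square in the frame of tray between -0.016 and 0.016 m and z of square in the frame of tray between 0.005 and 0.011 m); the robot touches nothing.
It fails at once if a specimen is dropped: it moves faster than 0.5 m/s with no finger touching it (a free fall of about 13 mm) ((contact force between the fingers and small_round below 0.05 N and linear speed of small_round above 0.5 m/s) or (contact force between the fingers and mid_round below 0.05 N and linear speed of mid_round above 0.5 m/s) or (contact force between the fingers and large_round below 0.05 N and linear speed of large_round above 0.5 m/s) or (contact force between the fingers and square below 0.05 N and linear speed of square above 0.5 m/s)).
It also fails if it takes over 99 s, if anything falls off the work surface, if the arm or the gripper's body presses on something with over 40 N, if the wrist force passes 120 N, or if a joint passes its speed limit or range.

## Working session

There is one attempt and no reset: what is moved stays moved. The work goes in short steps, Python scripts to look and compute and a shell command to move; the robot and the scene stay as the last step left them, time stands still between calls to the robot, and variables do not carry over. Pictures are saved under pics/ and viewed, about 12 in all and at most 16, crops included, and the job is handed in when it is done.

```bash
ls; mkdir -p pics; python3 - <<'E'
from plant import *
import cv2
print(get_obs())
for n in("top","scene"):
    s=snapshot(n); cv2.imwrite(f"pics/{n}0.png",s["color"][:,:,::-1]); print(n,s["intrinsics"],s["distortion"],s["rvec"],s["tvec"])
    import pickle; pickle.dump(s,open(f"{n}0.pkl","wb"))
E
```

```text
pics
{'clock': 0.0, 'joint_pos': array([-5.64303506e+01,  2.05921560e+01,  6.34723482e-01, -2.02293429e-02,
       -7.01349791e+01, -1.65052605e+01]), 'qvel': array([ 0.00126668,  0.00802737, -0.00593273,  0.00571429,  0.03817048,
       -0.01634255]), 'tau': array([ 2.99754516e-03, -5.82716417e+01,  2.93052417e+01,  6.99702457e+00,
        6.89351640e-03, -1.69596965e-04]), 'tool_pos': array([ 0.19790515, -0.6448618 ,  0.23962139]), 'orientation': array([-1.79991976e+02, -9.40068756e-02,  1.07057493e+02]), 'force': array([ 0.47381978,  0.04494723, -0.03487443]), 'moment': array([ 0.03028316, -0.00126366,  0.03378499]), 'opening': 0.08765109512441974}
top [[407.9841711    0.         276.47048313]
 [  0.         407.9841711  211.79381218]
 [  0.           0.           1.        ]] [0.02839302 0.         0.         0.         0.        ] [ 2.26185381 -1.91319072  0.21014079] [-0.07139187  0.53292533  0.75214322]
scene [[432.36390098   0.         278.72087528]
 [  0.         432.36390098 203.63573683]
 [  0.           0.           1.        ]] [0.03002068 0.         0.         0.         0.        ] [ 1.94784385  1.51248491 -0.63947073] [-0.11746386 -0.35152915  1.2180391 ]
```

View pics/top0.png

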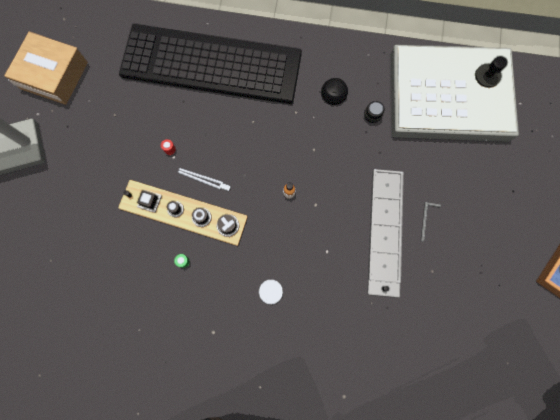

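View pics/scene0.png

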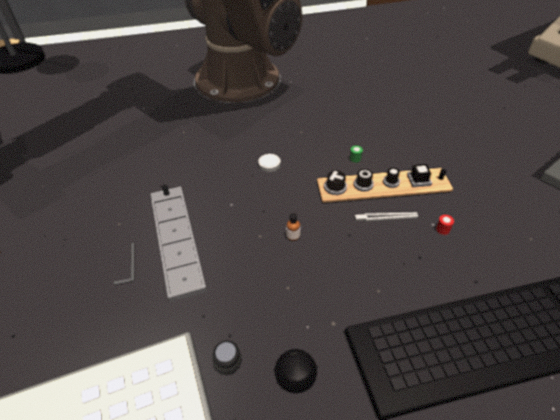

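The top view shows the rack with its pin at (128,195). Along it stand the square (149,200), small (174,208), mid (201,216) and large (228,225). The tray's pin is at (385,289), with bay 1 at (385,267) and bay 4 at (387,185).
In the scene view the order is the same, running right to left: pin (442,174), square (421,174), small (393,176), mid (364,179), large (336,180). The tray pin is at (166,189).
Possible mix-ups with small_round (174,208) in the top view: green look-alike (181,261), red look-alike (168,146), white disc (271,292), bottle (290,190) and dark knob (375,110). I choose the one on the rack. I'll check with a crop while measuring.

```bash
cat > h.py <<'E'
import numpy as np, cv2, pickle
def P(s):
    R=cv2.Rodrigues(np.array(s["rvec"],float))[0]; return R,np.array(s["tvec"],float).ravel()
def ray(s,uv):
    R,t=P(s); n=cv2.undistortPoints(np.array(uv,float).reshape(-1,1,2),s["intrinsics"],np.array(s["distortion"],float)).reshape(-1,2)
    d=np.c_[n,np.ones(len(n))]@R; return -R.T@t,d
def plane(s,uv,z):
    c,d=ray(s,uv); return c+d*((z-c[2])/d[:,2])[:,None]
def tri(s1,a,s2,b):
    M=[np.c_[P(s)[0],P(s)[1]] for s in(s1,s2)]
    n=[cv2.undistortPoints(np.array(u,float).reshape(-1,1,2),s["intrinsics"],np.array(s["distortion"],float)).reshape(-1,2).T for s,u in((s1,a),(s2,b))]
    X=cv2.triangulatePoints(M[0],M[1],*n); return (X[:3]/X[3]).T
def proj(s,X): return cv2.projectPoints(np.array(X,float).reshape(-1,1,3),np.array(s["rvec"],float),np.array(s["tvec"],float),s["intrinsics"],np.array(s["distortion"],float))[0].reshape(-1,2)
E
python3 - <<'E'
from h import *
T=pickle.load(open("top0.pkl","rb"));S=pickle.load(open("scene0.pkl","rb"))
def rect(s,m,near):
    n,l,st,c=cv2.connectedComponentsWithStats(m.astype(np.uint8)); i=l[near[1],near[0]]
    pts=np.argwhere(l==i)[:,::-1].astype(np.float32); return cv2.minAreaRect(cv2.convexHull(pts)), len(pts)
for n,s,rk,tr in(("T",T,(160,213),(392,212)),("S",S,(350,195),(190,255))):
    h=cv2.cvtColor(s["color"],cv2.COLOR_RGB2HSV)
    m=((h[...,0]>10)&(h[...,0]<30)&(h[...,1]>70)&(h[...,2]>90))
    m=cv2.morphologyEx(m.astype(np.uint8),cv2.MORPH_CLOSE,np.ones((3,3)))
    r,k=rect(s,m,rk); print(n,"rack",k,r); c=plane(s,cv2.boxPoints(r),.012); print(c.round(4),c.mean(0))
    g=cv2.cvtColor(s["color"],cv2.COLOR_RGB2GRAY)
    m=cv2.morphologyEx(((g>75)&(h[...,1]<70)).astype(np.uint8),cv2.MORPH_CLOSE,np.ones((3,3)))
    r,k=rect(s,m,tr); print(n,"tray",k,r); c=plane(s,cv2.boxPoints(r),.011); print(c.round(4),c.mean(0))
# steel centres
pt=[(149,200),(174,208),(201,216),(228,225)];ps=[(421,171),(393,174),(364,176),(336,178)]
def cen(s,p):
    g=cv2.cvtColor(s["color"],cv2.COLOR_RGB2GRAY); out=[]
    for u,v in p:
        w=g[v-7:v+8,u-7:u+8].astype(float); print(w.max(),end=" ")
        n,l,st,c=cv2.connectedComponentsWithStats((w>110).astype(np.uint8)); i=l[7,7] or 1+np.argmin(np.hypot(*(c[1:]-7).T)) ; out.append((u-7+c[i][0],v-7+c[i][1]))
    return out
a,b=cen(T,pt),cen(S,ps);print(a,b);print(tri(T,a,S,b).round(4))
A=cv2.resize(T["color"][170:260,105:260],None,fx=5,fy=5,interpolation=3)
cv2.imwrite("pics/c1.png",A[:,:,::-1])
E
```

```text
T rack 2144 ((182.59503173828125, 211.966064453125), (126.20687103271484, 32.27484130859375), 17.21607208251953)
[[0.4991 0.351  0.012 ]
 [0.5684 0.3479 0.012 ]
 [0.5306 0.0785 0.012 ]
 [0.4631 0.0861 0.012 ]] [0.5153181  0.21589692 0.012     ]
T tray 208187 ((279.5, 209.5), (419.0, 559.0), 90.0)
[[ 0.9429  0.7438  0.011 ]
 [ 1.1565 -0.5456  0.011 ]
 [ 0.2461 -0.5628  0.011 ]
 [ 0.0723  0.4624  0.011 ]] [0.60445689 0.02444689 0.011     ]
S rack 2042 ((384.5412902832031, 183.9746856689453), (25.339160919189453, 135.70529174804688), 85.03025817871094)
[[0.4648 0.0863 0.012 ]
 [0.5042 0.3736 0.012 ]
 [0.5749 0.3387 0.012 ]
 [0.5369 0.0683 0.012 ]] [0.52021218 0.216735   0.012     ]
S tray 4196 ((176.3020782470703, 243.99697875976562), (114.70170593261719, 43.918949127197266), 79.5625228881836)
[[ 0.4146 -0.2643  0.011 ]
 [ 0.4134 -0.1765  0.011 ]
 [ 0.6956 -0.1696  0.011 ]
 [ 0.6927 -0.239   0.011 ]] [ 0.5540773  -0.21237432  0.011     ]
233.0 232.0 221.0 232.0 236.0 240.0 196.0 233.0 [(np.float64(145.87209302325581), np.float64(197.61627906976744)), (np.float64(173.44776119402985), np.float64(207.26865671641792)), (np.float64(199.6766917293233), np.float64(214.18045112781954)), (np.float64(226.76984126984127), np.float64(223.44444444444446))] [(np.float64(421.79411764705884), np.float64(168.66176470588235)), (np.float64(393.28125), np.float64(171.0)), (np.float64(364.59090909090907), np.float64(173.45454545454547)), (np.float64(335.38666666666666), np.float64(175.69333333333333))]
[[0.5267 0.2878 0.0413]
 [0.5169 0.2296 0.0398]
 [0.5107 0.172  0.0418]
 [0.5011 0.1141 0.0411]]
```

View pics/c1.png

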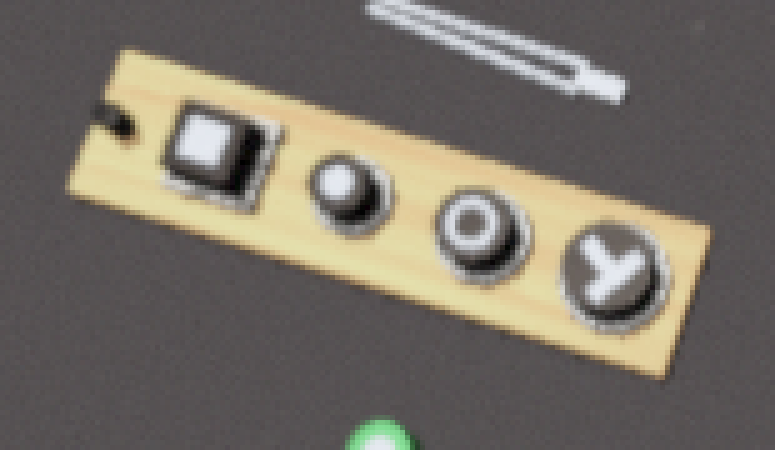

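The crop confirms the order from the pin (crop 120,120): square with 17 mm section, solid disc, ring, T. The green look-alike is outside the rack at crop (380,440). Next is the tray, plus the rack by rays to its corners.

```bash
python3 - <<'E'
from h import *
T=pickle.load(open("top0.pkl","rb"));S=pickle.load(open("scene0.pkl","rb"))
for s,tr,box in((T,(392,212),(360,160,415,305)),(S,(190,255),(140,175,215,305))):
    g=cv2.cvtColor(s["color"],cv2.COLOR_RGB2GRAY);print(g[tr[1],tr[0]],np.median(g))
    m=np.zeros_like(g);x0,y0,x1,y1=box; m[y0:y1,x0:x1]=(g[y0:y1,x0:x1]>105); m=cv2.morphologyEx(m,cv2.MORPH_CLOSE,np.ones((5,5)))
    n,l,st,c=cv2.connectedComponentsWithStats(m);i=1+st[1:,4].argmax()
    hull=cv2.convexHull(np.argwhere(l==i)[:,::-1].astype(np.float32))
    # rectangle fitted on the world plane
    for z in(.008,.013):
        q=plane(s,hull.reshape(-1,2),z); r=cv2.minAreaRect((q[:,:2]*1000).astype(np.float32)); print(z,r)
for s,b in((T,(160,213)),(S,(350,195))):
    h=cv2.cvtColor(s["color"],cv2.COLOR_RGB2HSV)
    m=((h[...,0]>8)&(h[...,0]<32)&(h[...,1]>60)&(h[...,2]>80)).astype(np.uint8)
    n,l,st,c=cv2.connectedComponentsWithStats(m); hull=cv2.convexHull(np.argwhere(l==l[b[1],b[0]])[:,::-1].astype(np.float32))
    print("rack",cv2.minAreaRect((plane(s,hull.reshape(-1,2),.012)[:,:2]*1000).astype(np.float32)))
X=tri(T,[(174,207.5),(290,186),(385,288)],S,[(393,171),(294,217),(166,186)]);print(X)
c,d=ray(T,[(0,0)]);print("topcam",c)
E
```

```text
198 82.0
0.008 ((547.4154052734375, -212.75634765625), (268.235107421875, 66.23932647705078), 4.105494022369385)
0.013 ((546.311279296875, -211.57830810546875), (266.6440734863281, 65.84642028808594), 4.105496406555176)
167 65.0
0.008 ((545.9230346679688, -213.03399658203125), (263.22698974609375, 64.5504379272461), 4.229495525360107)
0.013 ((550.4671630859375, -212.43783569335938), (261.0789489746094, 64.02367401123047), 4.229493618011475)
rack ((515.1736450195312, 215.33306884765625), (268.33026123046875, 69.1995849609375), 82.20075225830078)
rack ((520.3491821289062, 214.10244750976562), (270.8916320800781, 75.82408142089844), 81.89625549316406)
[[ 0.51672294  0.22869778  0.03980783]
 [ 0.59711904  0.00120414  0.05140021]
 [ 0.42763113 -0.21820079  0.02724072]]
topcam [ 0.36125727 -0.01415386  0.85095152]
```

```bash
cat > to.py <<'E'
# prints the shift (shares of 0.2 m) and turn (share of 360) from present pose to x y z yaw, tool down
import sys; from plant import *; import numpy as np
from scipy.spatial.transform import Rotation as Ro
o=get_obs(); g=[float(a) for a in sys.argv[1:5]]
R=Ro.from_euler("xyz",o["orientation"],degrees=True)
d=R.inv().apply(np.array(g[:3])-o["tool_pos"])
v=(R.inv()*Ro.from_euler("xyz",[180,0,g[3]],degrees=True)).as_rotvec(degrees=True)
print("t",o["clock"],"pos",o["tool_pos"].round(4),"rpy",o["orientation"].round(2),"F",o["force"].round(1),"open",round(o["opening"],4)); print("shift",(d/.2).round(3),"turn",(v/360).round(4),"mm",round(1000*np.linalg.norm(d)))
E
python3 to.py .559 -.212 .30 94.1
python3 -m handwheel '[[[0.2,0.3,-0.1],[0,0,0]],[[0.4,0.6,-0.1],[0,0,0]],[[0.6,0.8,-0.2],[0,0,0]],[[0.6,0.8,-0.2],[0,0,0]]]'
python3 to.py .559 -.212 .30 94.1
```

```text
t 0.1 pos [ 0.1979 -0.6449  0.2397] rpy [-1.7999e+02 -9.0000e-02  1.0705e+02] F [-0.8  0.1 -0.6] open 0.0878
shift [ 1.54   2.361 -0.299] turn [-0.     -0.0002  0.036 ] mm 567
clock: 0.43
tool_pos: [0.2955, -0.5127, 0.2719]
orientation: [-180.0, -0.1, 107.0]
force: [0.6, 0.5, -0.2]
opening: 0.0872
t 0.4333 pos [ 0.2955 -0.5127  0.2719] rpy [-1.7996e+02 -1.0000e-01  1.0701e+02] F [ 0.6  0.5 -0.2] open 0.0872
shift [ 1.053  1.7   -0.14 ] turn [-0.0001 -0.0003  0.0359] mm 401
```

```bash

python3 -m handwheel '[[[0.5,0.85,-0.07],[0,0,0]],[[0.5,0.85,-0.07],[0,0,0]],[[0.5,0.85,-0.07],[0,0,0]],[[0.5,0.85,-0.07],[0,0,0]],[[0.5,0.85,-0.07],[0,0,0]]]' | head -2
python3 -m handwheel '[[[0.5,0.85,-0.07],[0,0,0.036]],[[0.5,0.85,-0.07],[0,0,0.036]],[[0.5,0.85,-0.07],[0,0,0.036]],[[0.5,0.85,-0.07],[0,0,0.036]],[[0.5,0.85,-0.07],[0,0,0.036]]]' | head -2
python3 to.py .559 -.212 .30 94.1
python3 - <<'E'
from plant import *
import cv2,pickle
s=snapshot("wrist"); cv2.imwrite("pics/w1.png",s["color"][:,:,::-1]); pickle.dump(s,open("w1.pkl","wb"))
E
```

```text
clock: 0.85
tool_pos: [0.4298, -0.3664, 0.2868]
clock: 1.27
tool_pos: [0.5629, -0.221, 0.3006]
t 1.2667 pos [ 0.5629 -0.221   0.3006] rpy [ 1.800e+02 -1.000e-02  9.415e+01] F [ 1.  -1.6  0.3] open 0.0876
shift [ 0.046 -0.016  0.003] turn [ 0.     -0.      0.0001] mm 10
```

View pics/w1.png

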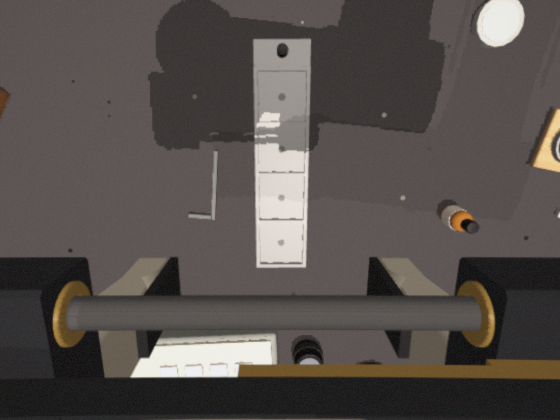

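Wrist view: the whole tray is visible. The pin is at (282,49) and the bay centre dots are at (282,97), (281,148), (281,198) and (281,242). The cap beside the rack is at (500,20). I'll measure the dots in two views, then move over to the rack.

```bash
cat > dots.py <<'E'
from h import *
def dots(s,pts,r=5):
    g=cv2.GaussianBlur(cv2.cvtColor(s["color"],cv2.COLOR_RGB2GRAY),(3,3),0).astype(float); o=[]
    for u,v in pts:
        w=g[v-r:v+r+1,u-r:u+r+1]; w=np.clip(np.median(w)-12-w,0,None); yy,xx=np.mgrid[-r:r+1,-r:r+1]
        o.append((u+(w*xx).sum()/max(w.sum(),1e-9),v+(w*yy).sum()/max(w.sum(),1e-9)))
    return o
E
python3 - <<'E'
from dots import *
T=pickle.load(open("top0.pkl","rb"));W=pickle.load(open("w1.pkl","rb"))
a=dots(T,[(385,266),(386,238),(387,211),(388,185)]);b=dots(W,[(282,97),(281,148),(281,198),(281,242)])
print(np.round(a,1).tolist(),np.round(b,1).tolist())
print(plane(T,a,.008).round(4));print(plane(W,b,.008).round(4));print(tri(T,a,W,b).round(4))
E
python3 to.py .515 .20 .30 171.7
```

```text
[[384.2, 265.7], [385.2, 237.9], [386.0, 211.0], [386.9, 184.6]] [[281.4, 96.6], [282.3, 147.4], [281.0, 197.0], [280.6, 242.2]]
[[ 0.4736 -0.2166  0.008 ]
 [ 0.5313 -0.2125  0.008 ]
 [ 0.5888 -0.208   0.008 ]
 [ 0.6469 -0.2035  0.008 ]]
[[ 0.4726 -0.219   0.008 ]
 [ 0.5285 -0.2136  0.008 ]
 [ 0.5877 -0.2104  0.008 ]
 [ 0.6457 -0.2063  0.008 ]]
[[ 4.733e-01 -2.183e-01  3.300e-03]
 [ 5.298e-01 -2.130e-01  8.200e-03]
 [ 5.903e-01 -2.100e-01 -4.000e-04]
 [ 6.501e-01 -2.059e-01 -2.900e-03]]
t 1.3167 pos [ 0.5662 -0.2182  0.3004] rpy [ 1.7994e+02 -3.0000e-02  9.4270e+01] F [4.3 1.1 1.4] open 0.0879
shift [ 2.104 -0.1    0.003] turn [ 2.000e-04  0.000e+00 -2.151e-01] mm 421
```

```bash

python3 -m handwheel '[[[1,-0.05,0],[0,0,0]],[[1,-0.05,0],[0,0,0]],[[1,-0.05,0],[0,0,0]],[[1,-0.05,0],[0,0,0]],[[1,-0.05,0],[0,0,0]]]' | head -2
python3 -m handwheel '[[[1,-0.05,0],[0,0,-0.09]],[[1,-0.05,0],[0,0,-0.09]],[[1,-0.05,0],[0,0,-0.09]],[[1,-0.05,0],[0,0,-0.09]],[[1,-0.05,0],[0,0,-0.09]]]' | head -2
python3 -m handwheel '[[[0,0,0],[0,0,-0.09]],[[0,0,0],[0,0,-0.09]],[[0,0,0],[0,0,-0.09]],[[0,0,0],[0,0,-0.09]],[[0,0,0],[0,0,-0.09]]]' | head -2
python3 to.py .50 .20 .30 171.7
```

```text
clock: 1.73
tool_pos: [0.5363, -0.0224, 0.3004]
clock: 2.15
tool_pos: [0.512, 0.1766, 0.3005]
clock: 2.57
tool_pos: [0.5126, 0.1742, 0.3002]
t 2.5667 pos [0.5126 0.1742 0.3002] rpy [-1.7997e+02 -3.0000e-02  1.5932e+02] F [ 0.  -0.4 -0.2] open 0.0881
shift [0.105 0.098 0.001] turn [-0.0001 -0.0001 -0.0344] mm 29
```

```bash

python3 -m handwheel '[[[0.05,0.1,0.2],[0,0,-0.034]],[[0.05,0.1,0.2],[0,0,-0.034]],[[0.05,0.1,0.2],[0,0,-0.034]],[[0.05,0.1,0.2],[0,0,-0.034]],[[0.05,0.1,0.2],[0,0,-0.034]]]' | head -2
python3 -m handwheel '[[[0,0,0],[0,0,0]],[[0,0,0],[0,0,0]],[[0,0,0],[0,0,0]]]' | head -2
cat > snap.py <<'E'
import sys,cv2,pickle; from plant import *
n=sys.argv[1]; s=snapshot(sys.argv[2]); cv2.imwrite(f"pics/{n}.png",s["color"][:,:,::-1]); pickle.dump(s,open(n+".pkl","wb"))
E
python3 snap.py w2 wrist
python3 -m handwheel '[[[0,0.3,0],[0,0,0]],[[0,0.3,0],[0,0,0]],[[0,0.3,0],[0,0,0]],[[0,0.3,0],[0,0,0]],[[0,0.3,0],[0,0,0]]]' | head -2
python3 -m handwheel '[[[0,0,0],[0,0,0]],[[0,0,0],[0,0,0]],[[0,0,0],[0,0,0]]]' | head -2
python3 snap.py w3 wrist
python3 - <<'E'
import cv2,numpy as np
cv2.imwrite("pics/w23.png",np.hstack([cv2.imread(f"pics/w{i}.png")[:300,130:430] for i in(2,3)]))
E
```

```text
clock: 2.98
tool_pos: [0.5112, 0.1963, 0.2615]
clock: 3.23
tool_pos: [0.511, 0.1962, 0.2613]
clock: 3.7
tool_pos: [0.5199, 0.2555, 0.2605]
clock: 3.95
tool_pos: [0.52, 0.2551, 0.2609]
```

View pics/w23.png

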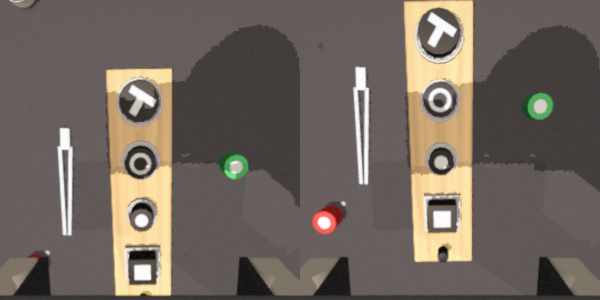

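The left panel (w2) shows T (271,99), ring (270,162), disc (271,217) and square (273,270). The right panel (w3) shows the same parts about 60 px higher. The green look-alike is off the rack.

```bash
python3 - <<'E'
from h import *
A=pickle.load(open("w2.pkl","rb"));B=pickle.load(open("w3.pkl","rb"))
def mount(s,pts,names=("sq","sm","mid","lg"),r=22):
    h=cv2.cvtColor(s["color"],cv2.COLOR_RGB2HSV); st_=[];mo=[]
    for u,v in pts:
        w=h[v-r:v+r+1,u-r:u+r+1]
        # steel: bright, unsaturated, component nearest centre
        br=((w[...,2]>np.percentile(w[...,2][r-6:r+7,r-6:r+7],20)+25)&(w[...,1]<50)).astype(np.uint8)
        dark=(w[...,2]<80).astype(np.uint8)
        n,l,st,c=cv2.connectedComponentsWithStats(br); k=[i for i in range(1,n) if st[i,4]>12]; i=min(k,key=lambda i:np.hypot(*(c[i]-r)))
        H=cv2.convexHull(np.argwhere(l==i)[:,::-1].astype(np.float32)); (cx,cy),wh,_=cv2.minAreaRect(H)
        st_.append((u-r+cx,v-r+cy)); print(st[i,4],np.round(wh,1),end=" ")
    print(); return st_
a=mount(A,[(273,270),(271,217),(270,162),(271,99)]);b=mount(B,[(273,215),(271,159),(270,99),(268,34)])
print(np.round(a,1).tolist(),np.round(b,1).tolist())
print("tri",tri(A,a,B,b).round(4)); print(plane(A,a,.043).round(4));print(plane(B,b,.043).round(4))
for s,p in((A,a),(B,b)):print([s["z_map"][int(v),int(u)] for u,v in p], ray(s,[(0,0)])[0].round(4))
im=np.vstack([np.hstack([cv2.resize(s["color"][int(v)-26:int(v)+26,int(u)-26:int(u)+26] if v>26 else s["color"][0:52,int(u)-26:int(u)+26],(200,200),interpolation=3) for u,v in p]) for s,p in((A,a),(B,b))])
cv2.imwrite("pics/m.png",im[:,:,::-1])
E
```

```text
Traceback (most recent call last):
ValueError: min() iterable argument is empty
```

```bash
cat > st.py <<'E'
from h import *
def steel(s,pts,r=13):
    g=cv2.cvtColor(s["color"],cv2.COLOR_RGB2GRAY); o=[]
    for u,v in pts:
        w=np.ascontiguousarray(g[v-r:v+r+1,u-r:u+r+1]); t,br=cv2.threshold(w,0,1,cv2.THRESH_OTSU)
        disc=np.zeros_like(w); cv2.circle(disc,(r,r),r-1,1,-1); br&=disc
        n,l,st,c=cv2.connectedComponentsWithStats(br); i=min([i for i in range(1,n) if st[i,4]>25],key=lambda i:np.hypot(*(c[i]-r)))
        (cx,cy),wh,_=cv2.minAreaRect(cv2.convexHull(np.argwhere(l==i)[:,::-1].astype(np.float32)))
        o.append((u-r+cx,v-r+cy)); print(int(t),st[i,4],np.round(wh,1),end=" ")
    print(); return o
E
python3 - <<'E'
from st import *
A=pickle.load(open("w2.pkl","rb"));B=pickle.load(open("w3.pkl","rb"))
a=steel(A,[(273,270),(271,217),(270,162),(271,99)]);b=steel(B,[(273,215),(271,161),(270,99),(268,34)])
print(np.round(a,1).tolist(),np.round(b,1).tolist())
print("tri",tri(A,a,B,b).round(4)); print(plane(A,a,.043).round(4));print(plane(B,b,.043).round(4))
for s,p in((A,a),(B,b)):print([s["z_map"][int(v),int(u)] for u,v in p], ray(s,[(0,0)])[0].round(4))
im=np.vstack([np.hstack([cv2.resize(s["color"][max(int(v)-26,0):max(int(v)-26,0)+52,int(u)-26:int(u)+26],(200,200),interpolation=3) for u,v in p]) for s,p in((A,a),(B,b))])
cv2.imwrite("pics/m.png",im[:,:,::-1])
E
```

```text
154 252 [14. 16.] 153 144 [13. 12.] 110 254 [21.2 21.2] 154 284 [23.3 19.7] 
159 269 [16. 17.] 115 158 [13. 13.] 151 279 [22.6 22.6] 165 249 [18.3 23. ] 
[[272.0, 272.0], [271.5, 220.0], [270.0, 163.0], [270.0, 100.5]] [[271.5, 219.0], [270.5, 161.5], [270.0, 99.0], [266.9, 32.3]]
tri [[0.5261 0.2869 0.0407]
 [0.5175 0.2279 0.0453]
 [0.5094 0.1707 0.0439]
 [0.5018 0.1129 0.031 ]]
[[0.5259 0.2858 0.043 ]
 [0.5174 0.2286 0.043 ]
 [0.5097 0.1708 0.043 ]
 [0.5005 0.1133 0.043 ]]
[[0.526  0.2862 0.043 ]
 [0.5178 0.2282 0.043 ]
 [0.5092 0.1708 0.043 ]
 [0.5031 0.1149 0.043 ]]
[np.float32(0.39295474), np.float32(0.37568194), np.float32(0.3601032), np.float32(0.34545726)] [0.4991 0.1225 0.4051]
[np.float32(0.37668383), np.float32(0.35998157), np.float32(0.34450853), np.float32(0.32933047)] [0.5082 0.1814 0.4047]
```

View pics/m.png

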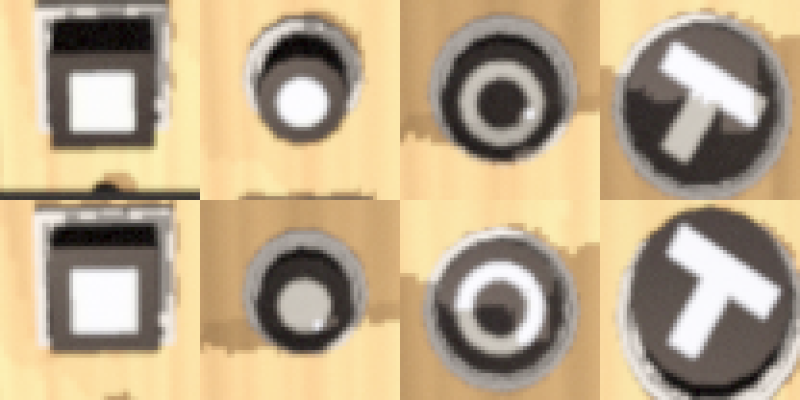

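Tops triangulate to about 43 mm, matching the text. The T's reading is biased by a half-shadow, so I use the row spacing for it. The green and red look-alikes sit close beside the rack, so I'll check finger clearance.

```bash
python3 - <<'E'
from h import *
A=pickle.load(open("w2.pkl","rb"));B=pickle.load(open("w3.pkl","rb"));T=pickle.load(open("top0.pkl","rb"))
c=np.array([.5135,.1996]);y=np.array([.1434,.9897]);x=np.array([y[1],-y[0]])
for s,n in((A,"A"),(B,"B"),(T,"T")):
    h=cv2.cvtColor(s["color"],cv2.COLOR_RGB2HSV)
    for nm,m in(("green",(h[...,0]>45)&(h[...,0]<75)),("red",(h[...,0]<6)|(h[...,0]>174))):
        k,l,st,ce=cv2.connectedComponentsWithStats((m&(h[...,1]>130)&(h[...,2]>60)).astype(np.uint8))
        for i in range(1,k):
            if st[i,4]>60:
                p=plane(s,np.argwhere(l==i)[:,::-1],.02)[:,:2]-c; print(n,nm,ce[i].round(),"x",(p@x).min().round(4),(p@x).max().round(4),"y",(p@y).min().round(4),(p@y).max().round(4))
    pts=plane(s,[(0,0)],0)
E
python3 to.py .5011 .1134 .09 171.75;
```

```text
A green [362. 163.] x -0.1111 -0.0826 y -0.035 -0.0098
B green [365. 106.] x -0.1113 -0.0816 y -0.0341 -0.0103
B red [158. 218.] x 0.1075 0.1408 y 0.0772 0.1088
T red [168. 148.] x 0.1083 0.1397 y 0.0774 0.1115
t 4.0 pos [0.52   0.2552 0.2609] rpy [1.7998e+02 1.0000e-02 1.7111e+02] F [-0.2  0.  -0. ] open 0.0875
shift [-0.016 -0.715  0.854] turn [ 0.0001  0.     -0.0018] mm 223
```

```bash

python3 to.py .526 .2863 .09 171.75
python3 -m handwheel '[[[0,0.16,0.4],[0,0,-0.002]],[[0,0.16,0.7],[0,0,-0.002]],[[0,0.16,0.85],[0,0,-0.002]],[[0,0.16,0.85],[0,0,-0.002]],[[0,0.16,0.85],[0,0,-0.002]]]' | head -2
python3 -m handwheel '[[[0,0,0],[0,0,0]],[[0,0,0],[0,0,0]]]' | head -2
python3 to.py .526 .2863 .039 171.75
```

```text
t 4.0 pos [0.52   0.2552 0.2609] rpy [1.7998e+02 1.0000e-02 1.7111e+02] F [-0.2  0.  -0. ] open 0.0875
shift [-0.005  0.158  0.855] turn [ 0.0001  0.     -0.0018] mm 174
clock: 4.42
tool_pos: [0.5217, 0.2848, 0.0841]
clock: 4.58
tool_pos: [0.5258, 0.2876, 0.0921]
t 4.5833 pos [0.5258 0.2876 0.0921] rpy [1.7999e+02 6.0000e-02 1.7189e+02] F [-0.1  0.2  1.4] open 0.0878
shift [-0.001 -0.006  0.266] turn [0.     0.0002 0.0004] mm 53
```

```bash

python3 -m handwheel '[[[0,-0.006,0.1],[0,0,0]],[[0,-0.006,0.18],[0,0,0]],[[0,-0.006,0.23],[0,0,0]],[[0,-0.006,0.25],[0,0,0]],[[0,-0.006,0.26],[0,0,0]]]' | head -2
python3 -m handwheel '[[[0,0,0],[0,0,0]],[[0,0,0],[0,0,0]],[[0,0,0],[0,0,0]]]' | sed -n 2,5p
python3 to.py .526 .2863 .039 171.75
```

```text
clock: 5.0
tool_pos: [0.5255, 0.2866, 0.0399]
tool_pos: [0.5253, 0.2865, 0.0397]
orientation: [179.9, 0.1, 171.9]
force: [-0.1, -1.0, -0.6]
opening: 0.0873
t 5.25 pos [0.5253 0.2865 0.0397] rpy [1.7993e+02 6.0000e-02 1.7187e+02] F [-0.1 -1.  -0.6] open 0.0873
shift [-0.004 -0.001  0.003] turn [0.0002 0.0002 0.0003] mm 1
```

```bash

for i in 1 2 ; do python3 -m handwheel '[[[0,0,0],[0,0,0]],[[0,0,0],[0,0,0]],[[0,0,0],[0,0,0]],[[0,0,0],[0,0,0]],[[0,0,0],[0,0,0]]]' 1 | grep -E 'clock|force|open|pos'; done
```

```text
clock: 5.67
tool_pos: [0.5248, 0.2861, 0.0387]
force: [0.7, -0.5, -0.4]
opening: 0.0599
clock: 6.08
tool_pos: [0.5248, 0.2861, 0.0386]
force: [-0.0, 0.3, -0.1]
opening: 0.03
```

```bash

python3 -m handwheel '[[[0,0,-0.04],[0,0,0]],[[0,0,-0.15],[0,0,0]],[[0,0,-0.3],[0,0,0]],[[0,0,-0.45],[0,0,0]],[[0,0,-0.5],[0,0,0]]]' | grep -E 'clock|force|open|pos'
python3 to.py .473 -.2175 .14 94.15
python3 -m handwheel '[[[0,-0.2,0],[0,0,0]],[[0,-0.4,0],[0,0,0]],[[0,-0.6,0],[0,0,0]],[[0,-0.8,0],[0,0,0]],[[0,-1,0],[0,0,0]]]' | head -2
python3 -m handwheel '[[[0,-0.2,0],[0,0,0.09]],[[0,-0.4,0],[0,0,0.09]],[[0,-0.6,0],[0,0,0.09]],[[0,-0.8,0],[0,0,0.09]],[[0,-1,0],[0,0,0.09]]]' | head -2
python3 to.py .473 -.2175 .14 94.15
```

```text
clock: 6.5
tool_pos: [0.5264, 0.2873, 0.1438]
force: [0.4, 1.2, -0.8]
opening: 0.03
t 6.5 pos [0.5264 0.2873 0.1438] rpy [179.76   0.24 171.91] F [ 0.4  1.2 -0.8] open 0.03
shift [-0.091 -2.537  0.009] turn [1.00e-03 1.00e-04 2.16e-01] mm 508
clock: 6.92
tool_pos: [0.4956, 0.0865, 0.1391]
clock: 7.33
tool_pos: [0.4674, -0.1115, 0.1393]
t 7.3333 pos [ 0.4674 -0.1115  0.1393] rpy [1.7996e+02 2.0000e-02 1.3908e+02] F [ 2.  -0.2 -0.2] open 0.0299
shift [-0.368 -0.382 -0.004] turn [1.000e-04 0.000e+00 1.248e-01] mm 106
```

```bash

python3 -m handwheel '[[[-0.1,-0.1,0],[0,0,0.08]],[[-0.2,-0.2,0],[0,0,0.08]],[[-0.28,-0.3,0],[0,0,0.08]],[[-0.34,-0.36,0],[0,0,0.08]],[[-0.36,-0.38,0],[0,0,0.08]]]' | head -2
python3 -m handwheel '[[[0,0,0],[0,0,0.044]],[[0,0,0],[0,0,0.044]],[[0,0,0],[0,0,0.044]],[[0,0,0],[0,0,0.044]]]' | head -2
python3 to.py .473 -.2175 .06 94.15
```

```text
clock: 7.75
tool_pos: [0.4731, -0.2165, 0.1389]
clock: 8.08
tool_pos: [0.4734, -0.214, 0.1389]
t 8.0833 pos [ 0.4734 -0.214   0.1389] rpy [ 1.800e+02 -1.000e-02  9.491e+01] F [0.4 0.  0.2] open 0.0299
shift [-0.017 -0.003  0.394] turn [ 0.     -0.      0.0021] mm 79
```

```bash

python3 -m handwheel '[[[-0.016,0,0.15],[0,0,0.002]],[[-0.016,0,0.28],[0,0,0.002]],[[-0.016,0,0.38],[0,0,0.002]],[[-0.016,0,0.43],[0,0,0.002]],[[-0.016,0,0.46],[0,0,0.002]]]' | head -2
python3 -m handwheel '[[[0,0,0],[0,0,0]],[[0,0,0],[0,0,0]]]' | sed -n 2,4p
python3 to.py .473 -.2175 .0316 94.15
```

```text
clock: 8.5
tool_pos: [0.4731, -0.2172, 0.0455]
tool_pos: [0.4743, -0.2175, 0.0473]
orientation: [180.0, 0.0, 94.2]
force: [0.7, -0.3, -0.2]
t 8.6667 pos [ 0.4743 -0.2175  0.0473] rpy [1.7997e+02 2.0000e-02 9.4190e+01] F [ 0.7 -0.3 -0.2] open 0.0297
shift [ 0.001 -0.007  0.078] turn [0.0001 0.     0.0001] mm 16
```

```bash

python3 -m handwheel '[[[0,-0.007,0.02],[0,0,0]],[[0,-0.007,0.04],[0,0,0]],[[0,-0.007,0.055],[0,0,0]],[[0,-0.007,0.065],[0,0,0]],[[0,-0.007,0.065],[0,0,0]]]' | sed -n 2,4p
python3 snap.py w4 wrist
for i in 1 2; do python3 -m handwheel '[[[0,0,0.004],[0,0,0]],[[0,0,0.008],[0,0,0]],[[0,0,0.008],[0,0,0]]]' | sed -n 2,4p; done
```

```text
tool_pos: [0.4721, -0.2177, 0.0333]
orientation: [-180.0, -0.0, 94.1]
force: [-1.4, 0.9, -1.1]
tool_pos: [0.4724, -0.2177, 0.032]
orientation: [180.0, -0.0, 94.1]
force: [-0.0, 0.4, -0.6]
tool_pos: [0.4725, -0.2177, 0.0315]
orientation: [180.0, 0.0, 94.1]
force: [-4.1, 2.3, 12.8]
```

View pics/w4.png

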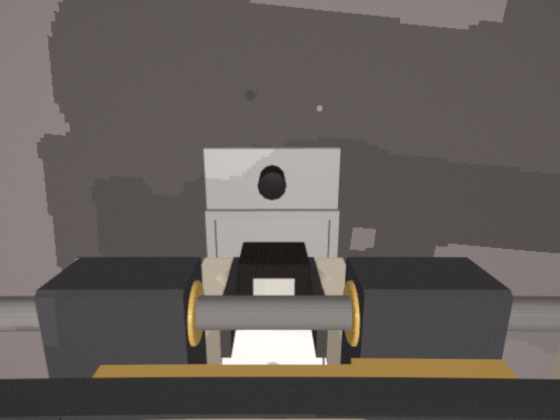

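Contact came at 31.5 mm, exactly as predicted. The view shows the specimen centred (273) across the tray (205–339) in the bay next to the pin (272,180). Releasing.

```bash

python3 -m handwheel '[[[0,0,-0.002],[0,0,0]],[[0,0,-0.002],[0,0,0]],[[0,0,-0.002],[0,0,0]],[[0,0,-0.002],[0,0,0]],[[0,0,-0.002],[0,0,0]]]' -1 | tail -2
python3 -m handwheel '[[[0,0,0],[0,0,0]],[[0,0,0],[0,0,0]],[[0,0,0],[0,0,0]]]' | tail -1
python3 -m handwheel '[[[0,0,-0.05],[0,0,0]],[[0,0,-0.2],[0,0,0]],[[0,0,-0.35],[0,0,0]],[[0,0,-0.5],[0,0,0]],[[0,0,-0.55],[0,0,0]]]' | head -2
python3 to.py .5176 .2284 .14 171.75
python3 -m handwheel '[[[0.2,0,0],[0,0,0]],[[0.4,0,0],[0,0,0]],[[0.6,0,0],[0,0,0]],[[0.8,0,0],[0,0,0]],[[1,0,0],[0,0,0]]]' | head -2
python3 -m handwheel '[[[0.2,0,0],[0,0,-0.09]],[[0.4,0,0],[0,0,-0.09]],[[0.6,0,0],[0,0,-0.09]],[[0.8,0,0],[0,0,-0.09]],[[1,0,0],[0,0,-0.09]]]' | head -2
python3 to.py .5176 .2284 .14 171.75
```

```text
force: [-0.3, -0.3, -0.2]
opening: 0.0574
opening: 0.0777
clock: 10.72
tool_pos: [0.4744, -0.2183, 0.146]
t 10.7167 pos [ 0.4744 -0.2183  0.146 ] rpy [1.7965e+02 1.1000e-01 9.4150e+01] F [ 0.8 -0.3 -0.1] open 0.0876
shift [2.212 0.377 0.028] turn [ 0.0006  0.0009 -0.2155] mm 449
clock: 11.13
tool_pos: [0.4575, -0.0167, 0.1416]
clock: 11.55
tool_pos: [0.4431, 0.1833, 0.1417]
t 11.55 pos [0.4431 0.1833 0.1417] rpy [179.94  -0.   126.92] F [0.8 0.  0.2] open 0.0879
shift [-0.043  0.433  0.009] turn [ 2.000e-04  1.000e-04 -1.245e-01] mm 87
```

```bash

python3 -m handwheel '[[[0,0.15,0],[0,0,-0.09]],[[0,0.3,0],[0,0,-0.09]],[[-0.04,0.38,0],[0,0,-0.09]],[[-0.04,0.42,0],[0,0,-0.09]],[[-0.04,0.43,0],[0,0,-0.09]]]' | head -2
python3 -m handwheel '[[[0,0,0],[0,0,-0.034]],[[0,0,0],[0,0,-0.034]],[[0,0,0],[0,0,-0.034]]]' | head -2
python3 to.py .5176 .2284 .08 171.75
```

```text
clock: 11.97
tool_pos: [0.5189, 0.2269, 0.1409]
clock: 12.22
tool_pos: [0.5176, 0.226, 0.1412]
t 12.2167 pos [0.5176 0.226  0.1412] rpy [180.     0.   171.37] F [ 0.3 -0.3  0.4] open 0.0874
shift [0.002 0.012 0.306] turn [ 0.      0.     -0.0011] mm 61
```

```bash
python3 snap.py t1 top; python3 - <<'E'
import cv2
i=cv2.imread("pics/t1.png"); cv2.imwrite("pics/t1c.png",cv2.resize(i[160:305,350:430],None,fx=4,fy=4,interpolation=3))
E
```

```text
(no output)
```

View pics/t1c.png

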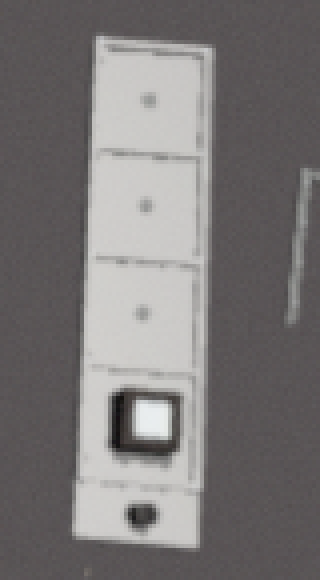

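The square (crop 150,420) stands upright in bay 1, next to the pin (140,515). Next is small_round.

```bash

python3 -m handwheel '[[[0.002,0.012,0.15],[0,0,-0.001]],[[0.002,0.012,0.3],[0,0,-0.001]],[[0.002,0.012,0.42],[0,0,-0.001]],[[0.002,0.012,0.48],[0,0,-0.001]],[[0.002,0.012,0.51],[0,0,-0.001]]]' | head -2
python3 -m handwheel '[[[0,0,0],[0,0,0]],[[0,0,0],[0,0,0]]]' | sed -n 2,4p
python3 to.py .5176 .2284 .039 171.75
for i in 1 2 ; do python3 -m handwheel '[[[0,0,0],[0,0,0]],[[0,0,0],[0,0,0]],[[0,0,0],[0,0,0]],[[0,0,0],[0,0,0]],[[0,0,0],[0,0,0]]]' 1 | grep -E 'force|open|pos'; done
python3 -m handwheel '[[[0,0,0],[0,0,0]]]' 1 | grep -E 'force|open|pos'
```

```text
clock: 12.68
tool_pos: [0.5166, 0.2276, 0.037]
tool_pos: [0.518, 0.2287, 0.0395]
orientation: [180.0, 0.0, 171.4]
force: [0.5, 0.5, 0.7]
t 12.85 pos [0.518  0.2287 0.0395] rpy [1.7999e+02 3.0000e-02 1.7143e+02] F [0.5 0.5 0.7] open 0.0879
shift [ 0.002 -0.002  0.002] turn [ 0.      0.0001 -0.0009] mm 1
tool_pos: [0.5177, 0.2285, 0.0393]
force: [-0.3, 0.9, 0.3]
opening: 0.0598
tool_pos: [0.5176, 0.2284, 0.0388]
force: [0.5, 0.9, -0.8]
opening: 0.0261
tool_pos: [0.5176, 0.2284, 0.0388]
force: [0.5, -0.0, 1.1]
opening: 0.0244
```

```bash

python3 -m handwheel '[[[0,0,-0.04],[0,0,0]],[[0,0,-0.15],[0,0,0]],[[0,0,-0.3],[0,0,0]],[[0,0,-0.45],[0,0,0]],[[0,0,-0.5],[0,0,0]]]' | grep -E 'clock|force|open|pos'
python3 -m handwheel '[[[0,-0.2,0],[0,0,0]],[[0,-0.4,0],[0,0,0]],[[0,-0.6,0],[0,0,0]],[[0,-0.8,0],[0,0,0]],[[0,-1,0],[0,0,0]]]' | head -2
python3 -m handwheel '[[[0,-0.2,0],[0,0,0.09]],[[0,-0.4,0],[0,0,0.09]],[[0,-0.6,0],[0,0,0.09]],[[0,-0.8,0],[0,0,0.09]],[[0,-0.95,0],[0,0,0.09]]]' | head -2
python3 to.py .5305 -.213 .14 94.15
```

```text
clock: 14.18
tool_pos: [0.5194, 0.2295, 0.1439]
force: [-0.3, 0.6, 0.2]
opening: 0.0244
clock: 14.6
tool_pos: [0.4873, 0.0291, 0.1394]
clock: 15.02
tool_pos: [0.459, -0.1596, 0.1395]
t 15.0167 pos [ 0.459  -0.1596  0.1395] rpy [1.7998e+02 2.0000e-02 1.3868e+02] F [ 1.1  0.8 -0.1] open 0.0247
shift [-0.445  0.036 -0.002] turn [1.000e-04 0.000e+00 1.237e-01] mm 89
```

```bash

python3 -m handwheel '[[[-0.13,0,0],[0,0,0.08]],[[-0.26,0.02,0],[0,0,0.08]],[[-0.36,0.04,0],[0,0,0.08]],[[-0.42,0.04,0],[0,0,0.08]],[[-0.445,0.04,0],[0,0,0.08]]]' | head -2
python3 -m handwheel '[[[0,0,0],[0,0,0.044]],[[0,0,0],[0,0,0.044]],[[0,0,0],[0,0,0.044]],[[0,0,0],[0,0,0.044]]]' | head -2
python3 to.py .5305 -.213 .0475 94.15
```

```text
clock: 15.43
tool_pos: [0.5335, -0.2106, 0.1388]
clock: 15.77
tool_pos: [0.5319, -0.2092, 0.139]
t 15.7667 pos [ 0.5319 -0.2092  0.139 ] rpy [-1.7999e+02 -1.0000e-02  9.4620e+01] F [-0.5  0.3  0.5] open 0.025
shift [-0.018 -0.008  0.458] turn [-0.     -0.      0.0013] mm 92
```

```bash

python3 -m handwheel '[[[-0.016,-0.008,0.15],[0,0,0.001]],[[-0.016,-0.008,0.28],[0,0,0.001]],[[-0.016,-0.008,0.38],[0,0,0.001]],[[-0.016,-0.008,0.43],[0,0,0.001]],[[-0.016,-0.008,0.46],[0,0,0.001]]]' | head -2
python3 -m handwheel '[[[0,0,0],[0,0,0]],[[0,0,0],[0,0,0]]]' | sed -n 2,4p
python3 -m handwheel '[[[0,0,0.02],[0,0,0]],[[0,0,0.04],[0,0,0]],[[0,0,0.055],[0,0,0]],[[0,0,0.065],[0,0,0]],[[0,0,0.065],[0,0,0]]]' | sed -n 2,4p
python3 -m handwheel '[[[0,0,0.004],[0,0,0]],[[0,0,0.008],[0,0,0]],[[0,0,0.008],[0,0,0]]]' | sed -n 2,4p
python3 to.py .5305 -.213 .0318 94.15
```

```text
clock: 16.18
tool_pos: [0.5302, -0.2126, 0.0457]
tool_pos: [0.5317, -0.2128, 0.0476]
orientation: [180.0, 0.0, 94.2]
force: [-0.1, -0.2, -0.5]
tool_pos: [0.5309, -0.2128, 0.0335]
orientation: [-180.0, -0.0, 94.1]
force: [0.2, 0.4, -0.4]
tool_pos: [0.5311, -0.2128, 0.0322]
orientation: [-180.0, -0.0, 94.1]
force: [-0.1, 0.8, -1.0]
t 17.0167 pos [ 0.5311 -0.2128  0.0322] rpy [-180.    -0.    94.1] F [-0.1  0.8 -1. ] open 0.0247
shift [-0.001 -0.003  0.002] turn [-0.     -0.     -0.0001] mm 1
```

Small step to contact, then release.

```bash

python3 -m handwheel '[[[0,0,0.003],[0,0,0]],[[0,0,0.005],[0,0,0]],[[0,0,0.005],[0,0,0]]]' | sed -n 2,4p
python3 to.py .5305 -.213 .0318 94.15
python3 snap.py w5 wrist; python3 -c "
import cv2;i=cv2.imread('pics/w5.png');cv2.imwrite('pics/w5c.png',i[120:420,130:430])"
```

```text
tool_pos: [0.5313, -0.2129, 0.0318]
orientation: [180.0, 0.0, 94.1]
force: [-1.4, 0.7, 5.0]
t 17.2667 pos [ 0.5313 -0.2129  0.0318] rpy [1.7998e+02 1.0000e-02 9.4110e+01] F [-1.4  0.7  5. ] open 0.0244
shift [-0.    -0.004 -0.   ] turn [ 0.0001  0.     -0.0001] mm 1
```

View pics/w5c.png

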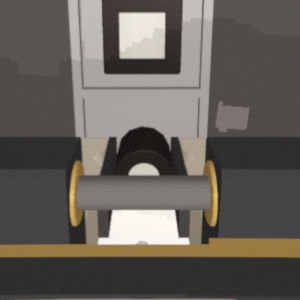

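The square is in bay 1 (crop 142,37) and small_round is held centred in bay 2 (145,165), in contact with the floor. I'll release it and go for mid_round.

```bash

python3 -m handwheel '[[[0,0,-0.001],[0,0,0]],[[0,0,-0.001],[0,0,0]],[[0,0,-0.001],[0,0,0]],[[0,0,-0.001],[0,0,0]],[[0,0,-0.001],[0,0,0]]]' -1 | tail -2
python3 -m handwheel '[[[0,0,0],[0,0,0]],[[0,0,0],[0,0,0]],[[0,0,0],[0,0,0]],[[0,0,0],[0,0,0]]]' | tail -1
python3 -m handwheel '[[[0,0,-0.05],[0,0,0]],[[0,0,-0.2],[0,0,0]],[[0,0,-0.35],[0,0,0]],[[0,0,-0.5],[0,0,0]],[[0,0,-0.55],[0,0,0]]]' | head -2
python3 -m handwheel '[[[0.2,0,0],[0,0,0]],[[0.4,0,0],[0,0,0]],[[0.6,0,0],[0,0,0]],[[0.8,0,0],[0,0,0]],[[1,0,0],[0,0,0]]]' | head -2
python3 -m handwheel '[[[0.2,0,0],[0,0,-0.09]],[[0.4,0,0],[0,0,-0.09]],[[0.6,0,0],[0,0,-0.09]],[[0.7,0,0],[0,0,-0.09]],[[0.75,0,0],[0,0,-0.09]]]' | head -2
python3 to.py .5094 .1708 .14 171.75
```

```text
force: [0.2, -0.3, -0.7]
opening: 0.0524
opening: 0.079
clock: 18.48
tool_pos: [0.5333, -0.2134, 0.1469]
clock: 18.9
tool_pos: [0.5164, -0.0118, 0.1423]
clock: 19.32
tool_pos: [0.506, 0.1393, 0.1422]
t 19.3167 pos [0.506  0.1393 0.1422] rpy [179.92   0.   127.07] F [ 0.1 -0.2  0.1] open 0.0876
shift [0.115 0.109 0.011] turn [ 2.000e-04  1.000e-04 -1.241e-01] mm 32
```

```bash

python3 -m handwheel '[[[0.05,0.05,0],[0,0,-0.09]],[[0.1,0.1,0],[0,0,-0.09]],[[0.115,0.11,0],[0,0,-0.09]],[[0.115,0.11,0],[0,0,-0.09]],[[0.115,0.11,0],[0,0,-0.09]]]' | head -2
python3 -m handwheel '[[[0,0,0],[0,0,-0.035]],[[0,0,0],[0,0,-0.035]],[[0,0,0],[0,0,-0.035]]]' | head -2
python3 to.py .5094 .1708 .039 171.75
```

```text
clock: 19.73
tool_pos: [0.51, 0.1683, 0.142]
clock: 19.98
tool_pos: [0.5101, 0.1679, 0.142]
t 19.9833 pos [0.5101 0.1679 0.142 ] rpy [1.7998e+02 2.0000e-02 1.7176e+02] F [-0.2  0.6  0.8] open 0.0878
shift [0.006 0.014 0.515] turn [0.0001 0.0001 0.    ] mm 103
```

```bash

python3 -m handwheel '[[[0.006,0.014,0.15],[0,0,0]],[[0.006,0.014,0.3],[0,0,0]],[[0.006,0.014,0.42],[0,0,0]],[[0.006,0.014,0.48],[0,0,0]],[[0.006,0.014,0.51],[0,0,0]]]' | head -2
python3 -m handwheel '[[[0,0,0],[0,0,0]],[[0,0,0],[0,0,0]]]' | sed -n 2,4p
python3 to.py .5094 .1708 .039 171.75
for i in 1 2 ; do python3 -m handwheel '[[[0,0,0],[0,0,0]],[[0,0,0],[0,0,0]],[[0,0,0],[0,0,0]],[[0,0,0],[0,0,0]],[[0,0,0],[0,0,0]]]' 1 | grep -E 'force|open|pos'; done
python3 -m handwheel '[[[0,0,-0.04],[0,0,0]],[[0,0,-0.15],[0,0,0]],[[0,0,-0.3],[0,0,0]],[[0,0,-0.45],[0,0,0]],[[0,0,-0.5],[0,0,0]]]' | grep -E 'clock|force|open|pos'
python3 to.py .5885 -.209 .14 94.15
```

```text
clock: 20.4
tool_pos: [0.5083, 0.17, 0.0377]
tool_pos: [0.5097, 0.171, 0.0401]
orientation: [180.0, 0.0, 171.4]
force: [-0.4, 0.0, -0.1]
t 20.5667 pos [0.5097 0.171  0.0401] rpy [1.7999e+02 3.0000e-02 1.7143e+02] F [-0.4  0.  -0.1] open 0.088
shift [ 0.001 -0.001  0.005] turn [ 0.      0.0001 -0.0009] mm 1
tool_pos: [0.5095, 0.1709, 0.0399]
force: [-0.8, -0.1, 0.2]
opening: 0.0598
tool_pos: [0.5094, 0.1708, 0.0394]
force: [0.3, 1.1, 0.9]
opening: 0.0312
clock: 21.82
tool_pos: [0.5111, 0.1717, 0.1443]
force: [1.1, 0.6, 0.3]
opening: 0.0308
t 21.8167 pos [0.5111 0.1717 0.1443] rpy [179.81   0.26 171.55] F [1.1 0.6 0.3] open 0.0308
shift [-0.663 -1.826  0.018] turn [9.00e-04 2.00e-04 2.15e-01] mm 389
```

```bash

python3 -m handwheel '[[[-0.05,-0.2,0],[0,0,0]],[[-0.1,-0.4,0],[0,0,0]],[[-0.15,-0.6,0],[0,0,0]],[[-0.2,-0.8,0],[0,0,0]],[[-0.25,-0.95,0],[0,0,0]]]' | head -2
python3 -m handwheel '[[[-0.08,-0.18,0],[0,0,0.09]],[[-0.16,-0.36,0],[0,0,0.09]],[[-0.24,-0.54,0],[0,0,0.09]],[[-0.32,-0.72,0],[0,0,0.09]],[[-0.4,-0.85,0],[0,0,0.09]]]' | head -2
python3 to.py .5885 -.209 .14 94.15
```

```text
clock: 22.23
tool_pos: [0.5299, -0.0269, 0.14]
clock: 22.65
tool_pos: [0.5844, -0.2073, 0.1397]
t 22.65 pos [ 0.5844 -0.2073  0.1397] rpy [-1.7999e+02 -1.0000e-02  1.3864e+02] F [ 0.8  0.1 -0.4] open 0.0308
shift [-0.021  0.007 -0.001] turn [-0.     -0.      0.1236] mm 4
```

```bash

python3 -m handwheel '[[[-0.02,0,0],[0,0,0.08]],[[-0.02,0,0],[0,0,0.08]],[[-0.02,0,0],[0,0,0.08]],[[-0.02,0,0],[0,0,0.08]],[[-0.02,0,0],[0,0,0.08]]]' | head -2
python3 -m handwheel '[[[0,0,0],[0,0,0.044]],[[0,0,0],[0,0,0.044]],[[0,0,0],[0,0,0.044]],[[0,0,0],[0,0,0.044]]]' | head -2
python3 to.py .5885 -.209 .0475 94.15
```

```text
clock: 23.07
tool_pos: [0.5874, -0.2073, 0.1395]
clock: 23.4
tool_pos: [0.5876, -0.2069, 0.1397]
t 23.4 pos [ 0.5876 -0.2069  0.1397] rpy [-180.     -0.     94.63] F [-0.5  0.2 -0.8] open 0.0309
shift [-0.011  0.004  0.461] turn [-0.     -0.      0.0013] mm 92
```

```bash

python3 -m handwheel '[[[-0.01,0.002,0.15],[0,0,0.001]],[[-0.01,0.002,0.28],[0,0,0.001]],[[-0.01,0.002,0.38],[0,0,0.001]],[[-0.01,0.002,0.43],[0,0,0.001]],[[-0.01,0.002,0.46],[0,0,0.001]]]' | head -2
python3 -m handwheel '[[[0,0,0],[0,0,0]],[[0,0,0],[0,0,0]]]' | sed -n 2,4p
python3 -m handwheel '[[[0,0,0.02],[0,0,0]],[[0,0,0.04],[0,0,0]],[[0,0,0.055],[0,0,0]],[[0,0,0.065],[0,0,0]],[[0,0,0.065],[0,0,0]]]' | sed -n 2,4p
python3 -m handwheel '[[[0,0,0.004],[0,0,0]],[[0,0,0.008],[0,0,0]],[[0,0,0.008],[0,0,0]]]' | sed -n 2,4p
python3 to.py .5885 -.209 .0324 94.15
```

```text
clock: 23.82
tool_pos: [0.5875, -0.2089, 0.0461]
tool_pos: [0.5889, -0.2091, 0.0482]
orientation: [180.0, 0.0, 94.2]
force: [-0.2, 0.1, 0.0]
tool_pos: [0.588, -0.209, 0.0341]
orientation: [-180.0, -0.0, 94.1]
force: [0.7, -0.2, -0.9]
tool_pos: [0.5883, -0.209, 0.0328]
orientation: [-180.0, -0.0, 94.1]
force: [-0.8, 0.4, -1.0]
t 24.65 pos [ 0.5883 -0.209   0.0328] rpy [-180.    -0.    94.1] F [-0.8  0.4 -1. ] open 0.0309
shift [0.    0.001 0.002] turn [-0.     -0.     -0.0001] mm 0
```

```bash

python3 -m handwheel '[[[0,0,0.003],[0,0,0]],[[0,0,0.005],[0,0,0]],[[0,0,0.005],[0,0,0]]]' | sed -n 2,4p
```

```text
tool_pos: [0.5884, -0.2091, 0.0324]
orientation: [180.0, 0.0, 94.1]
force: [-1.7, 0.1, 4.2]
```

Floor contact again at the predicted height. I'll release it and go for large_round.

```bash

python3 -m handwheel '[[[0,0,-0.001],[0,0,0]],[[0,0,-0.001],[0,0,0]],[[0,0,-0.001],[0,0,0]],[[0,0,-0.001],[0,0,0]],[[0,0,-0.001],[0,0,0]]]' -1 | tail -2
python3 -m handwheel '[[[0,0,0],[0,0,0]],[[0,0,0],[0,0,0]],[[0,0,0],[0,0,0]],[[0,0,0],[0,0,0]]]' | tail -1
python3 -m handwheel '[[[0,0,-0.05],[0,0,0]],[[0,0,-0.2],[0,0,0]],[[0,0,-0.35],[0,0,0]],[[0,0,-0.5],[0,0,0]],[[0,0,-0.55],[0,0,0]]]' | head -2
python3 -m handwheel '[[[0.2,-0.05,0],[0,0,0]],[[0.4,-0.1,0],[0,0,0]],[[0.6,-0.15,0],[0,0,0]],[[0.8,-0.2,0],[0,0,0]],[[0.95,-0.25,0],[0,0,0]]]' | head -2
python3 -m handwheel '[[[0.2,0,0],[0,0,-0.09]],[[0.4,0,0],[0,0,-0.09]],[[0.5,0,0],[0,0,-0.09]],[[0.55,0,0],[0,0,-0.09]],[[0.55,0,0],[0,0,-0.09]]]' | head -2
python3 to.py .5011 .1133 .14 171.75
```

```text
force: [0.2, 0.4, -0.3]
opening: 0.0587
opening: 0.0844
clock: 26.07
tool_pos: [0.5905, -0.2096, 0.1479]
clock: 26.48
tool_pos: [0.524, -0.021, 0.1428]
clock: 26.9
tool_pos: [0.517, 0.089, 0.1429]
t 26.9 pos [0.517  0.089  0.1429] rpy [1.7992e+02 1.0000e-02 1.2707e+02] F [-0.6 -0.5  0.5] open 0.0875
shift [0.145 0.01  0.014] turn [ 2.000e-04  1.000e-04 -1.241e-01] mm 29
```

```bash

python3 -m handwheel '[[[0.07,0.01,0],[0,0,-0.09]],[[0.13,0.01,0],[0,0,-0.09]],[[0.145,0.01,0],[0,0,-0.09]],[[0.145,0.01,0],[0,0,-0.09]],[[0.145,0.01,0],[0,0,-0.09]]]' | head -2
python3 -m handwheel '[[[0,0,0],[0,0,-0.035]],[[0,0,0],[0,0,-0.035]],[[0,0,0],[0,0,-0.035]]]' | head -2
python3 to.py .5011 .1133 .039 171.75
```

```text
clock: 27.32
tool_pos: [0.5012, 0.1115, 0.1428]
clock: 27.57
tool_pos: [0.5014, 0.1112, 0.1427]
t 27.5667 pos [0.5014 0.1112 0.1427] rpy [1.7997e+02 3.0000e-02 1.7176e+02] F [-0.3 -0.3  0.1] open 0.0871
shift [0.003 0.01  0.518] turn [0.0001 0.0001 0.    ] mm 104
```

```bash

python3 -m handwheel '[[[0.003,0.01,0.15],[0,0,0]],[[0.003,0.01,0.3],[0,0,0]],[[0.003,0.01,0.42],[0,0,0]],[[0.003,0.01,0.48],[0,0,0]],[[0.003,0.01,0.51],[0,0,0]]]' | head -2
python3 -m handwheel '[[[0,0,0],[0,0,0]],[[0,0,0],[0,0,0]]]' | sed -n 2,4p
for i in 1 2 ; do python3 -m handwheel '[[[0,0,0],[0,0,0]],[[0,0,0],[0,0,0]],[[0,0,0],[0,0,0]],[[0,0,0],[0,0,0]],[[0,0,0],[0,0,0]]]' 1 | grep -E 'force|open|pos'; done
python3 -m handwheel '[[[0,0,-0.04],[0,0,0]],[[0,0,-0.15],[0,0,0]],[[0,0,-0.3],[0,0,0]],[[0,0,-0.45],[0,0,0]],[[0,0,-0.5],[0,0,0]]]' | grep -E 'clock|force|open|pos'
python3 to.py .646 -.205 .14 94.15
```

```text
clock: 27.98
tool_pos: [0.5, 0.1125, 0.0384]
tool_pos: [0.5014, 0.1134, 0.0406]
orientation: [180.0, 0.0, 171.4]
force: [-0.1, -0.2, 0.8]
tool_pos: [0.5012, 0.1133, 0.0405]
force: [-0.0, 0.3, -0.4]
opening: 0.0597
tool_pos: [0.5011, 0.1132, 0.0401]
force: [-0.7, -0.4, 0.9]
opening: 0.0374
clock: 29.4
tool_pos: [0.5027, 0.1139, 0.1446]
force: [1.2, 0.6, -0.5]
opening: 0.0372
t 29.4 pos [0.5027 0.1139 0.1446] rpy [179.84   0.26 171.55] F [ 1.2  0.6 -0.5] open 0.0372
shift [-0.943 -1.472  0.023] turn [0.0009 0.0003 0.215 ] mm 350
```

```bash

python3 -m handwheel '[[[-0.1,-0.17,0],[0,0,0]],[[-0.2,-0.34,0],[0,0,0]],[[-0.3,-0.5,0],[0,0,0]],[[-0.4,-0.65,0],[0,0,0]],[[-0.5,-0.8,0],[0,0,0]]]' | head -2
python3 -m handwheel '[[[-0.1,-0.17,0],[0,0,0.09]],[[-0.2,-0.34,0],[0,0,0.09]],[[-0.3,-0.5,0],[0,0,0.09]],[[-0.38,-0.6,0],[0,0,0.09]],[[-0.43,-0.65,0],[0,0,0.09]]]' | head -2
python3 to.py .646 -.205 .14 94.15
```

```text
clock: 29.82
tool_pos: [0.5764, -0.0615, 0.1404]
clock: 30.23
tool_pos: [0.6423, -0.2044, 0.1395]
t 30.2333 pos [ 0.6423 -0.2044  0.1395] rpy [-1.7995e+02 -4.0000e-02  1.3855e+02] F [ 0.4  0.1 -0.2] open 0.0369
shift [-0.016  0.01  -0.002] turn [-0.0002 -0.      0.1233] mm 4
```

```bash

python3 -m handwheel '[[[-0.016,0,0],[0,0,0.08]],[[-0.016,0,0],[0,0,0.08]],[[-0.016,0,0],[0,0,0.08]],[[-0.016,0,0],[0,0,0.08]],[[-0.016,0,0],[0,0,0.08]]]' | head -2
python3 -m handwheel '[[[0,0,0],[0,0,0.043]],[[0,0,0],[0,0,0.043]],[[0,0,0],[0,0,0.043]],[[0,0,0],[0,0,0.043]]]' | head -2
python3 to.py .646 -.205 .0475 94.15
```

```text
clock: 30.65
tool_pos: [0.6441, -0.2033, 0.1398]
clock: 30.98
tool_pos: [0.6444, -0.2031, 0.1401]
t 30.9833 pos [ 0.6444 -0.2031  0.1401] rpy [-1.7998e+02 -1.0000e-02  9.5100e+01] F [-0.4  0.5 -0.5] open 0.0373
shift [-0.01   0.007  0.463] turn [-0.     -0.      0.0026] mm 93
```

```bash

python3 -m handwheel '[[[-0.01,0.004,0.15],[0,0,0.002]],[[-0.01,0.004,0.28],[0,0,0.002]],[[-0.01,0.004,0.38],[0,0,0.002]],[[-0.01,0.004,0.43],[0,0,0.002]],[[-0.01,0.004,0.46],[0,0,0.002]]]' | head -2
python3 -m handwheel '[[[0,0,0],[0,0,0]],[[0,0,0],[0,0,0]]]' | sed -n 2,4p
python3 -m handwheel '[[[0,0,0.02],[0,0,0]],[[0,0,0.04],[0,0,0]],[[0,0,0.055],[0,0,0]],[[0,0,0.065],[0,0,0]],[[0,0,0.065],[0,0,0]]]' | sed -n 2,4p
python3 -m handwheel '[[[0,0,0.004],[0,0,0]],[[0,0,0.008],[0,0,0]],[[0,0,0.008],[0,0,0]]]' | sed -n 2,4p
python3 -m handwheel '[[[0,0,0.003],[0,0,0]],[[0,0,0.004],[0,0,0]],[[0,0,0.004],[0,0,0]]]' | sed -n 2,4p
```

```text
clock: 31.4
tool_pos: [0.6447, -0.2051, 0.0464]
tool_pos: [0.6461, -0.2052, 0.0489]
orientation: [180.0, 0.0, 94.2]
force: [0.3, -0.1, -0.1]
tool_pos: [0.6452, -0.2051, 0.0347]
orientation: [-180.0, -0.0, 94.1]
force: [0.2, 0.1, -0.4]
tool_pos: [0.6455, -0.2051, 0.0334]
orientation: [-180.0, -0.0, 94.1]
force: [0.8, 1.0, -0.4]
tool_pos: [0.6456, -0.2052, 0.0332]
orientation: [180.0, 0.0, 94.1]
force: [-1.9, -0.0, 3.8]
```

Contact. Release, rise, move aside and look.

```bash

python3 -m handwheel '[[[0,0,-0.001],[0,0,0]],[[0,0,-0.001],[0,0,0]],[[0,0,-0.001],[0,0,0]],[[0,0,-0.001],[0,0,0]],[[0,0,-0.001],[0,0,0]]]' -1 | tail -2
python3 -m handwheel '[[[0,0,0],[0,0,0]],[[0,0,0],[0,0,0]],[[0,0,0],[0,0,0]],[[0,0,0],[0,0,0]]]' | tail -1
python3 -m handwheel '[[[0,0,-0.05],[0,0,0]],[[0,0,-0.2],[0,0,0]],[[0,0,-0.4],[0,0,0]],[[0,0,-0.6],[0,0,0]],[[0,0,-0.8],[0,0,0]]]' | head -2
python3 -m handwheel '[[[0,-0.1,-0.1],[0,0,0]],[[0,-0.2,-0.2],[0,0,0]],[[0,-0.3,-0.3],[0,0,0]],[[0,-0.42,-0.4],[0,0,0]],[[0,-0.42,-0.4],[0,0,0]]]' | head -2
python3 -m handwheel '[[[0,0,0],[0,0,0]],[[0,0,0],[0,0,0]],[[0,0,0],[0,0,0]]]' | head -2
python3 snap.py w6 wrist; 
python3 -m handwheel '[[[0.2,0,0],[0,0,0]],[[0.4,0,0],[0,0,0]],[[0.6,0,0],[0,0,0]],[[0.8,0,0],[0,0,0]],[[1,0,0],[0,0,0]]]' | head -2
python3 -m handwheel '[[[0,0,0],[0,0,0]],[[0,0,0],[0,0,0]],[[0,0,0],[0,0,0]]]' | head -2
python3 snap.py t6 top
python3 - <<'E'
import cv2,numpy as np
a=cv2.imread("pics/w6.png")[:300,150:450]; b=cv2.resize(cv2.imread("pics/t6.png")[160:310,330:430],(400,600),interpolation=3)
cv2.imwrite("pics/f.png",np.hstack([cv2.copyMakeBorder(a,0,300,0,0,0),b]))
E
```

```text
force: [0.2, 0.0, 0.3]
opening: 0.0653
opening: 0.0866
clock: 33.65
tool_pos: [0.6451, -0.2052, 0.1955]
clock: 34.07
tool_pos: [0.56, -0.212, 0.2793]
clock: 34.32
tool_pos: [0.5618, -0.211, 0.2722]
clock: 34.78
tool_pos: [0.5471, -0.0099, 0.2718]
clock: 35.03
tool_pos: [0.5475, -0.0113, 0.272]
```

View pics/f.png

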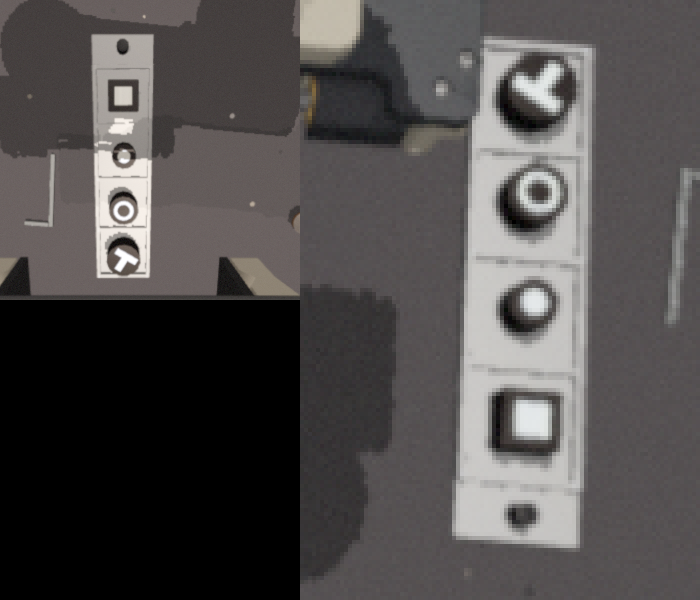

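All four are upright in order from the pin. In the left panel: pin (122,46), square (123,96), disc (124,155), ring (123,211), T (123,259). The right panel agrees. I'll do a numeric check, then hand in.

```bash
python3 - <<'E'
from st import *
W=pickle.load(open("w6.pkl","rb"));T=pickle.load(open("t6.pkl","rb"))
a=steel(W,[(273,96),(274,155),(273,211),(273,259)]);b=steel(T,[(463,265) if 0 else (330+58,160+65),] and [(388,265),(388,236),(390,208),(389,182)],9)
bay=np.array([(.473,-.2175),(.5305,-.213),(.5885,-.209),(.646,-.205)])
for s,p in((W,a),(T,b)): print(((plane(s,p,.036)[:,:2]-bay)*1000).round(1).tolist())
print(tri(W,a,T,b)[:,2].round(4))
from plant import get_obs, close_job
o=get_obs();print(o["clock"],o["force"],o["opening"])
print(close_job())
E
```

```text
126 343 [19. 17.] 148 134 [13. 11.] 168 231 [19. 20.] 163 244 [20. 21.] 
129 96 [9. 9.] 131 42 [6. 6.] 119 84 [11.1 10.8] 123 91 [13.6 10.8] 
[[-0.1, -1.1], [1.3, -0.4], [0.4, -0.8], [-1.3, 1.4]]
[[0.4, 1.5], [2.0, 2.2], [1.3, 1.6], [2.3, 1.7]]
[0.03   0.0275 0.0265 0.0322]
35.0833 [ 0.24902885 -0.49872006  0.08874008] 0.0876123645939047
the job is handed in; nothing more can be done
None
```

All four specimens are in the carrier tray in rack order from the pin: square in bay 1, small_round in bay 2, mid_round in bay 3 and large_round in bay 4. The job is handed in at about 35 s. Each one was lowered until the wrist felt the bay floor (about 4 to 13 N), released there, and left polished face up; the cups and the green and red look-alikes were not touched.

**Last checks:** The final wrist and top views show all four upright in their bays. Centres read within 3 mm of the bay middles in both views, the gripper is empty and the arm is clear.

**Checks that disagreed:**
- **Top height:** the final two-view check put the specimen tops at 27–32 mm instead of the expected 36 mm. The wrist and top cameras also differ by about 2–3 mm in y, which could explain it. Floor contact came within 0.2 mm of the predicted height each time, so I trusted that instead.
- **Bay floor height:** the two-view reading was too noisy to use (−3 to 8 mm), so I relied on the stated 8 mm and the floor contact.
- **Gripper opening:** it read up to about 1 mm under the nominal diameter on the round mounts.

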